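# Close a coffee grinder's burr chamber and hold it shut

## Robot

A 6-joint arm with a two-finger parallel gripper is mounted at the origin on the work surface. World frame = base frame: x ahead of the robot, y to its left, z up, the work surface at z = 0. Lengths are in m, angles in rad, forces in N, time in s.
With the tool pointing down it reaches from about 0.35 to 0.975 m from the base axis. Payload 4.9 kg.
Tool frame: the origin (TCP) lies at the very end of the fingers, on their centre line; the grasp point (between the pads) lies 19 mm behind it; z points along the fingers, y is the line along which they close (so a half turn about z gives the same grasp; the last joint's range is limited). The gripper opens to 85 mm and grips with 20 to 120 N. Pads are 22 mm wide; open, the fingers measure 114 mm over their backs; the gripper's body (76 mm by 85 mm) begins 54 mm behind the grasp point. The pads swing forward as they close: fully open they stand 13 mm farther back than shut.
Start: joints at [-1.242, 0.053, 1.613, -0, 1.476, -0.119], TCP at [0.271, -0.563, 0.231] pointing down, gripper open.
Joint ranges: [-3.01, 3.01], [-1.01, 2.22], [0.06, 2.58], [-1.02, 4.17], [0.09, 2.62], [-3.14, 3.14]. Speed limits (rad/s): [2.57, 2.57, 3.14, 3.14, 3.14, 3.14].

## Interface

Orientations are given as a rotation vector (axis times angle).
In Python, from station import ctrl, imaging gives the robot as it stands.
- The arm moves only by the tool play_rows, never from a script. Its argument "series" is a list of rows, each a list of 3 entries, a list of its own where there are three numbers: the opening, from 0 (shut) to 1 (fully open), then the shift along the tool's x, y, z each as a share of 0.05 m, from -1 to 1, then the turn, a rotation vector about the tool's x, y, z each as a share of 8 degrees, from -1 to 1. In form: [[grip, [dx, dy, dz], [ax, ay, az]], ...]. A call has 1 to 8 rows; each row shifts and turns the commanded pose from where the row before left it, along the tool's axes as they then stand; what a row does not reach is not made up. A row lasts 1/8 s, in which the tool goes at most 62.5 mm and 10.7 degrees, less where a joint would pass 70% of its speed; a pose out of reach is approached as far as the arm can. A call with a number of a shift or a turn outside -1 to 1 is refused whole. A call with a gripper value outside its range is refused whole. The fingers move at their own pace and stop on an object; "force" is the grip in N (left out, the last holds). Time passes only in rows, so rows that do not move let the fingers close. It gives the time, the measured TCP pose, the force, the opening and the grip force at its end, in the units of the state.
- ctrl.get_obs(): the state, without advancing time (a new reading comes with each control period).
- imaging.get_image(name): name is "side" or "top"; returns a dict with "color" (420x560x3 uint8, blue, green, red), "fx", "fy", "cx", "cy" (pixels), "extrinsics" (4x4, takes a point from world to camera coordinates). Camera axes: x right, y down, z forward; pixel columns grow to the right and rows downward; lengths in m; the calibration is good to about 2 mm. A picture is of the moment at which its call begins. There is no depth.
- ctrl.finish_job(): hands the job in; it is judged then, once.
The state is a dict: "t": time; "q": joint angles; "dq": joint speeds; "effort": joint torques, N m; "tool_pos": TCP position; "tool_rot": TCP orientation; "contact_force": force on the tool from outside, world axes, zero at the start; "wrist_torque": the same for the moment, N m; "opening": finger opening in m; "grip_force": force on a finger pad.
Only numpy, scipy, OpenCV 4.12 (cv2) and the standard library are available. Lean on these libraries where they do the work, as an engineer would, in place of code of your own. Each camera call takes 0.05 s, during which the arm holds its last target. There are 200 camera calls.

## Task

Get the coffee grinder's burr chamber ready to be screwed shut: draw the locking pin out of the bore in the lower half and hang it upright by its flange in the slot of the bracket on the side, then set the loose upper half on the two dowels, thick hole on thick dowel, and press it down against the spring ring until the two halves are fully shut. The program finishes while you are still holding the upper half pressed shut: do not let go. Leave everything else on the counter where it stands.

Things in the scene. Friction and masses are not known exactly. Their poses are not given: they have to be found in the camera images.
- chamber: Lower half, fixed: aluminium block 80 (x) x 120 (y) x 60 mm high, rounded nose (30 wide, to y = -81) at its -y end. Origin: centre of underside, z up; its flat top (parting face) is at z = 60 mm. In the middle: vertical bore 12 mm wide, 55 deep, where the pin starts, with the spring ring round it. Two steel dowels stand on the face. A dark steel forked bracket juts from the +y side.
- notch (a point): Middle of the bracket's slot at its top: (0, 92, 60) mm in the chamber's frame. The bracket is 12 mm thick, level with the parting face, from chamber y = 60 to 115 mm, 56 mm wide; the slot is 13 mm wide along y, centred on x = 0, closed at y = 78 and open at the outer end and below (48 mm free to the counter).
- thick_dowel (a point): Centre of the tip of the thick dowel: 16 mm diameter, at chamber y = +42 mm, rising 22 mm above the parting face, tip tapered over 7 mm.
- thin_dowel (a point): Centre of the tip of the thin dowel: 10 mm diameter, at chamber y = -42 mm, rising 22 mm above the parting face, tip tapered over 7 mm.
- ring (a joint): Brass spring ring, 60 mm outer, 36 mm inner diameter. In m: 0 = 6 mm proud of the parting face, 0.006 = pressed level with it, halves shut. It pushes up with 7 N at 0 and 13 N at 0.006: the upper half's own weight (3.7 to 5.1 N) does not press it down; 8 to 10 N more must be kept up from above.
- pin: Locking pin, 55 g, upright, loose in the bore. Origin: tip of its steel shank, z up. Shank 10 mm diameter, 45 mm long, tapered foot; flange 26 mm wide, z = 45 to 49; black round knob 20 mm in diameter up to z = 90 mm, to be gripped. At the start the flange rests on the parting face inside the ring; parked, it lies on the bracket, the shank hanging through the slot.
- pin_flange (a point): Centre of the underside of the pin's flange, 45 mm above the pin's origin.
- upper: Loose upper half, 0.38 to 0.52 kg: aluminium plate 80 (x) x 120 (y) x 24 mm, nose at its -y end like the lower half's, flat on the counter, right side up. Origin: centre of underside. Black grip block on its middle: 24 mm in x, 44 in y, z = 24 to 69 mm. Shut, its axes match the chamber's, its origin is 60 mm above the chamber's.
- thick_hole (a point): Centre of the thick through hole (19 mm diameter) at the plate's underside, at the upper half's y = +42 mm.
- thin_hole (a point): Centre of the thin through hole (13 mm diameter) at the plate's underside, at the upper half's y = -42 mm.
- jug: Steel milk jug with a handle, 84 mm diameter, 105 mm high; to be left alone. Origin: centre of underside. It and the upper half may swap sides.
- tamper: Dark steel tamper, 58 mm diameter, 86 mm high; to be left alone.
- brush: Brush lying beyond the chamber; to be left alone.
- cup: White cup, 80 mm wide, 62 mm high; to be left alone.
- carton: Milk carton 70 x 70 x 190 mm; to be left alone.
- syrup: Syrup bottle, 68 mm diameter, 210 mm high; to be left alone.
- spoon: Spoon lying between robot and chamber; to be left alone.
There are look-alikes about, which are no part of the job. What is shaped like the upper but pink or purple is not meant.

How it is judged:
On the way, in this order (a step that is already met when the one before it is completed fails the run):
1. the pin hangs by its flange in the bracket's slot, let go, before the halves are joined (x of pin_flange in the frame of chamber between -0.005 and 0.005 m and y of pin_flange in the frame of chamber between 0.079 and 0.108 m and z of pin_flange in the frame of chamber between 0.057 and 0.064 m and angle between pin's own z axis and vertical below 0.2 rad and contact force between the fingers and pin below 0.1 N and horizontal distance between upper and chamber above 0.03 m), for 0.2 s.
2. the upper half is on both dowels, thick on thick (horizontal distance between thick_hole and thick_dowel below 0.003 m and horizontal distance between thin_hole and thin_dowel below 0.003 m and z of upper in the frame of chamber below 0.072 m), for 0.1 s.
At the end, for the whole second after the job is handed in: Pin let go, hanging by its flange in the slot (5 mm sideways, 4 mm in height, 0.2 rad). Holes within 3 mm of their dowels, upper half level (0.04 rad), its underside within 1.5 mm of the face, ring pressed at least 4.5 mm, gripper still on the upper half (over 3 N), at rest (x of pin_flange in the frame of chamber between -0.005 and 0.005 m and y of pin_flange in the frame of chamber between 0.079 and 0.108 m and z of pin_flange in the frame of chamber between 0.057 and 0.064 m and angle between pin's own z axis and vertical below 0.2 rad and contact force between the fingers and pin below 0.1 N and horizontal distance between thick_hole and thick_dowel below 0.003 m and horizontal distance between thin_hole and thin_dowel below 0.003 m and z of upper in the frame of chamber between 0.057 and 0.0615 m and angle between upper's own z axis and vertical below 0.04 rad and value of joint ring above 0.0045 m and contact force between the fingers and upper above 3 N and linear speed of upper below 0.01 m/s); the arm keeps its last pose, push and grip.
It fails at once if another thing on the counter is shifted by more than 30 mm (distance of any of jug, tamper, brush, cup, carton, syrup, spoon from where it was at the start of the episode above 0.03 m).
It also fails if it takes over 64 s, if anything falls off the work surface, if the arm or the gripper's body presses on something with over 40 N, if the wrist force passes 120 N, or if a joint passes its speed limit or range.

## Working session

There is one attempt and no reset: what is moved stays moved. The work goes in short steps, Python scripts to look and compute and a tool call to move; the robot and the scene stay as the last step left them, time stands still between calls to the robot, and variables do not carry over. Pictures are saved under pics/ and viewed, at most 10 in all, crops included, and the job is handed in when it is done.

Besides the shell and the picture viewer there is one more tool, called after ">>>" as a command line: name --argument value ..., lists and objects as JSON in quotes. play_rows: Moves the arm, as the interface text tells. Shift numbers are shares of 0.05 m and turn numbers shares of 8 degrees, none past 1 either way. Its arguments: {"type":"object","properties":{"series":{"type":"array"},"force":{"type":"number"}},"required":["series"]}

```bash
mkdir -p pics
cat > h.py <<'E'
import numpy as np, cv2
from scipy.spatial.transform import Rotation as R
from station import ctrl, imaging
def snap(n,f):
    d=imaging.get_image(n); cv2.imwrite(f'pics/{f}.png',d['color']); np.savez(f'pics/{f}.npz',**d); return d
def plane(d,uv,z):
    E=np.array(d['extrinsics']); Rm,t=E[:3,:3],E[:3,3]; c=-Rm.T@t
    r=Rm.T@np.array([(uv[0]-d['cx'])/d['fx'],(uv[1]-d['cy'])/d['fy'],1]); return c+r*(z-c[2])/r[2]
def proj(d,p):
    E=np.array(d['extrinsics']); q=E[:3,:3]@np.array(p)+E[:3,3]
    return np.array([d['fx']*q[0]/q[2]+d['cx'],d['fy']*q[1]/q[2]+d['cy']])
def move(dp):  # world shift -> tool shares
    o=ctrl.get_obs(); return R.from_rotvec(o['tool_rot']).inv().apply(dp)/0.05
E
python3 - <<'E'
from h import *
a=snap('top','top0');b=snap('side','side0')
for d in(a,b):
    E=np.array(d['extrinsics']);print(d['fx'],d['cx'],d['cy'],-E[:3,:3].T@E[:3,3],E[:3,:3].round(3).tolist())
o=ctrl.get_obs();print(o, R.from_rotvec(o['tool_rot']).as_matrix().round(3))
E
```

```text
413.44942829038814 276.88475748529936 207.39541631101298 [0.3925119  0.0057025  1.24278808] [[-0.021, -1.0, -0.003], [-0.993, 0.022, -0.115], [0.115, 0.001, -0.993]]
436.050866225953 278.8265833048984 209.09062610623658 [-0.12892797  0.64910263  0.89048062] [[-0.703, -0.712, -0.002], [-0.464, 0.46, -0.758], [0.54, -0.532, -0.653]]
{'t': 0.1, 'q': array([-1.24199374e+00,  5.32895063e-02,  1.61421944e+00, -1.04134093e-05,
        1.47601833e+00, -1.18996263e-01]), 'dq': array([-0.00187901, -0.00011321, -0.00292576, -0.00018202, -0.00086444,
        0.00116882]), 'effort': array([ 5.39505018e-04, -3.94901276e+01, -3.71364391e+01, -7.41411941e-05,
        3.95097595e-03,  1.13623253e-05]), 'tool_pos': array([ 0.27042011, -0.5628086 ,  0.23014932]), 'tool_rot': array([-3.06130029e+00, -6.97113045e-01,  3.34193933e-04]), 'contact_force': array([-0.66599852,  0.31038152, -0.48023205]), 'wrist_torque': array([-0.0360505 , -0.03203352,  0.0196074 ]), 'grip_force': 0.0, 'opening': 0.0852295817082233} [[ 0.901  0.433 -0.001]
 [ 0.433 -0.901  0.002]
 [ 0.    -0.002 -1.   ]]
```

View pics/top0.png

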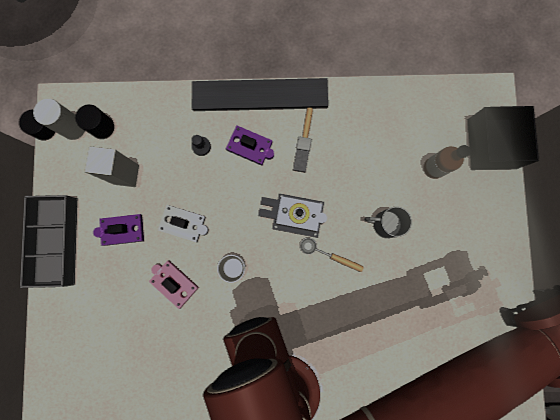

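View pics/side0.png

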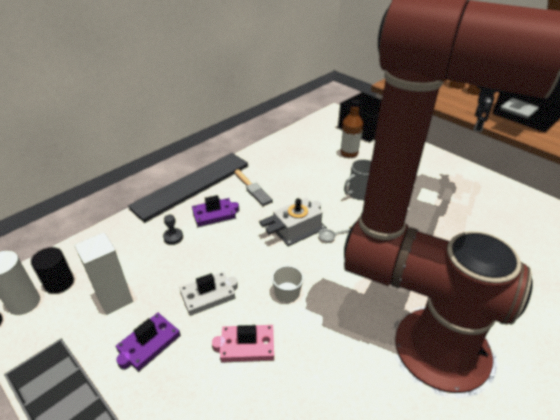

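Candidates shaped like the upper half in the top view: silver/white (184,223), purple (249,145), purple (120,229) and pink (174,284). Only the silver one fits, as pink and purple are excluded. The chamber is at (299,213), with its bracket pointing left and its nose right. I'll confirm this in one enlarged crop.

Run:
```python
from h import *
a=cv2.imread('pics/top0.png')[185:255,150:340];b=cv2.imread('pics/side0.png')[190:310,170:360]
a=cv2.resize(a,None,fx=4,fy=4,interpolation=3);b=cv2.resize(b,None,fx=2.6,fy=2.6,interpolation=3)
c=np.zeros((a.shape[0]+b.shape[0],760,3),np.uint8);c[:a.shape[0]]=a;c[a.shape[0]:,:b.shape[1]]=b
cv2.imwrite('pics/c0.png',c)
```

```text
(no output)
```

View pics/c0.png

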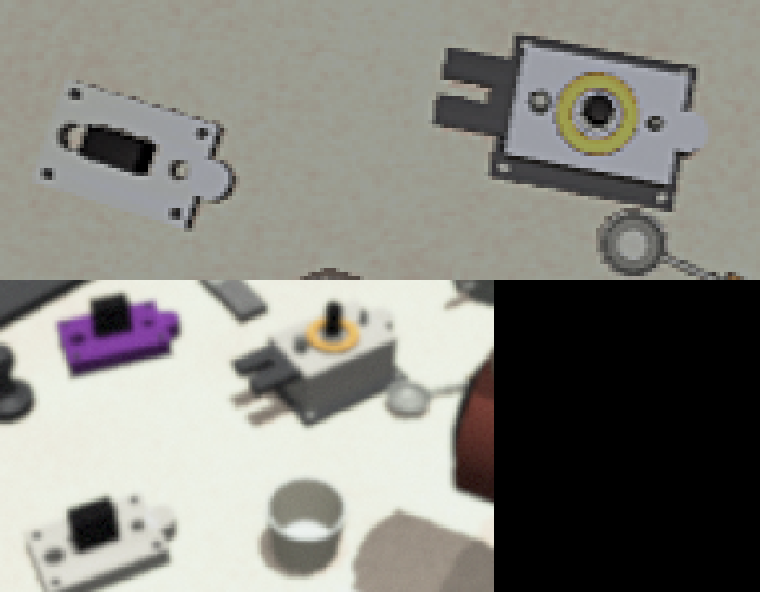

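The silver part is confirmed as the upper half: crop corners (75,85), (215,125), (190,225), (40,175), thick hole (68,137), thin hole (180,170), nose to the right. Chamber in the same crop: thick dowel (540,100), thin dowel (656,123), ring (597,114), nose to the right and bracket to the left.

Run:
```python
from h import *
d=dict(np.load('pics/top0.npz'));im=d['color'].astype(int)
B,G,Rr=im[...,0],im[...,1],im[...,2]
yel=((Rr-B>60)&(G>120)).astype(np.uint8)
face=((B>=Rr)&(B>120)).astype(np.uint8)
def pick(m,box):
    u0,v0,u1,v1=box;mm=np.zeros_like(m);mm[v0:v1,u0:u1]=m[v0:v1,u0:u1]
    cs,_=cv2.findContours(mm,cv2.RETR_EXTERNAL,cv2.CHAIN_APPROX_NONE);return max(cs,key=cv2.contourArea)
c=pick(yel,(270,190,330,245));M,_r,ang=cv2.minAreaRect(c);print('ring',M,_r,plane(d,M,.066))
for nm,box,z in(('cham',(255,185,340,245),.06),('upper',(150,195,215,250),.024)):
    c=pick(face,box)
    P=np.array([plane(d,p[0],z)[:2] for p in c.astype(float)],np.float32)
    print(nm,cv2.contourArea(c),[(np.round(x,4)) for x in cv2.minAreaRect(P)])
    h=cv2.convexHull(c)[:,0];print(h.tolist())
k=lambda u,v:(150+u/4-.4,185+v/4-.4)
for n,u,v,z in(('thickD',540,100,.082),('thinD',656,123,.082),('knob',598,110,.15-.06+.015),('noseC',706,132,.06),('thickH',68,137,.024),('thinH',180,170,.024),('noseU',233,180,.024)):
    print(n,plane(d,k(u,v),z).round(4))
def cam2(n): pass
```

```text
ring (298.5, 213.0) (18.0, 19.0) [ 0.51083775 -0.05506433  0.066     ]
cham 1150.0 [array([ 0.5091, -0.0657]), array([0.141, 0.08 ]), np.float64(78.2029)]
[[282, 196], [320, 203], [321, 204], [326, 216], [326, 220], [317, 230], [314, 230], [303, 228], [282, 224], [277, 223], [276, 222], [277, 215], [279, 204], [281, 196]]
upper 701.5 [array([0.4902, 0.2814]), array([0.1365, 0.0787]), np.float64(71.579)]
[[173, 207], [178, 208], [191, 212], [203, 216], [206, 227], [206, 231], [205, 233], [195, 241], [194, 241], [162, 231], [159, 230], [159, 227], [160, 224], [165, 210], [172, 207]]
thickD [ 0.5197 -0.0153  0.082 ]
thinD [ 0.5016 -0.0966  0.082 ]
knob [ 0.5094 -0.0548  0.105 ]
noseC [ 0.4964 -0.1342  0.06  ]
thickH [0.5062 0.3336 0.024 ]
thinH [0.4799 0.2506 0.024 ]
noseU [0.4717 0.2115 0.024 ]
```

Run:
```python
from h import *
d=dict(np.load('pics/top0.npz'));g=cv2.GaussianBlur(d['color'],(0,0),.7).astype(float)
m=g[...,0]-0.0*g[...,2]
from scipy.ndimage import map_coordinates as mc
def edges(c,yaw,z,name):
    ey=np.array([-np.sin(yaw),np.cos(yaw)]);ex=np.array([np.cos(yaw),np.sin(yaw)])
    for ch,nm in((g[...,0],'B'),(g[...,0]-g[...,2],'B-R')):
      for s in(1,-1):
        P=[]
        for t in np.linspace(-.05,.05,41):
            r=np.linspace(.030,.050,41)
            uv=np.array([proj(d,[*(c+ey*t+ex*s*q),z]) for q in r])
            v=mc(ch,[uv[:,1],uv[:,0]],order=1);gr=abs(np.gradient(v));i=gr>.5*gr.max()
            P.append((t,(r[i]*gr[i]).sum()/gr[i].sum()))
        P=np.array(P);k=np.ones(41,bool)
        for _ in range(4):
            f=np.polyfit(P[k,0],P[k,1],1);e=abs(P[:,1]-np.polyval(f,P[:,0]));k=e<max(2*np.median(e),.0005)
        print(name,nm,s,'offset mm',f[1]*1e3,'dyaw deg',-s*np.degrees(f[0]),k.sum(),e[k].max()*1e3)
edges(np.array([.5111,-.0553]),np.radians(-12),.06,'cham')
edges(np.array([.4935,.2915]),np.radians(-18.2),.024,'upper')
```

```text
cham B 1 offset mm 42.88496285310248 dyaw deg -0.2121435933312952 26 0.5068534937507502
cham B -1 offset mm 39.64888878723685 dyaw deg -0.07027127855896281 31 0.3931624548100393
cham B-R 1 offset mm 46.03868252876976 dyaw deg 0.42290429183027684 28 1.5516903532427282
cham B-R -1 offset mm 39.48828736788471 dyaw deg -0.21980810043014945 28 0.5364313013165728
upper B 1 offset mm 38.60159610407102 dyaw deg -0.03443465168215144 33 1.0268339031396927
upper B -1 offset mm 40.1048764338599 dyaw deg 0.10742795143806333 30 0.4702045235997557
upper B-R 1 offset mm 40.185388001317484 dyaw deg -0.44231711256114786 37 0.4846610948036553
upper B-R -1 offset mm 40.08882847963402 dyaw deg 0.20009722258370238 32 0.4844300051891903
```

>>> play_rows --series '[[1, [0.97, -0.88, 0], [0, 0, 0]], [1, [0.97, -0.88, 0], [0, 0, 0]], [1, [0.97, -0.88, 0], [0, 0, 0]], [1, [0.97, -0.88, 0], [0, 0, 0]], [1, [0.97, -0.88, 0], [0, 0, 0]], [1, [0.97, -0.88, 0], [0, 0, 0]], [1, [0.97, -0.88, 0], [0, 0, 0]], [1, [0.97, -0.88, 0], [0, 0, 0]]]'

```text
t: 1.1
tool_pos: [0.4591, -0.0981, 0.231]
tool_rot: [3.063, 0.697, 0.0]
contact_force: [1.0, -0.3, -0.0]
opening: 0.0858
grip_force: 0.0
```

>>> play_rows --series '[[1, [0, 0, 0], [0, 0, -1]], [1, [0, 0, 0], [0, 0, -1]], [1, [0, 0, 0], [0, 0, -1]], [1, [0, 0, 0], [0, 0, -1]], [1, [0, 0, 0], [0, 0, -1]], [1, [0, 0, 0], [0, 0, -1]], [1, [0, 0, 0], [0, 0, -0.54]], [1, [0, 0, 0], [0, 0, 0]]]'

```text
t: 2.1
tool_pos: [0.4587, -0.1001, 0.2308]
tool_rot: [-2.442, -1.975, 0.001]
contact_force: [0.5, -0.2, 0.2]
opening: 0.0854
grip_force: 0.0
```

>>> play_rows --series '[[1, [0.55, 0.42, 0], [0, 0, 0]], [1, [0.55, 0.42, 0], [0, 0, 0]], [1, [0, 0, 0.9], [0, 0, 0]], [1, [0, 0, 0.9], [0, 0, 0]], [1, [0, 0, 0.7], [0, 0, 0]], [1, [0, 0, 0.5], [0, 0, 0]], [1, [0, 0, 0], [0, 0, 0]], [1, [0, 0, 0], [0, 0, 0]]]'

```text
t: 3.1
tool_pos: [0.5122, -0.0553, 0.0825]
tool_rot: [2.441, 1.975, 0.001]
contact_force: [1.0, 0.5, 0.5]
opening: 0.0854
grip_force: 0.0
```

Run:
```python
from h import *
d=snap('side','s1');o=ctrl.get_obs();print(o['tool_pos'],o['contact_force'])
u,v=proj(d,[.511,-.055,.09]).astype(int)
c=d['color'][max(v-60,0):v+60,max(u-80,0):u+80];cv2.imwrite('pics/s1c.png',cv2.resize(c,None,fx=4,fy=4,interpolation=3))
```

```text
[ 0.51260232 -0.05541669  0.08295763] [-0.05813902  0.03751186  0.37636862]
```

View pics/s1c.png

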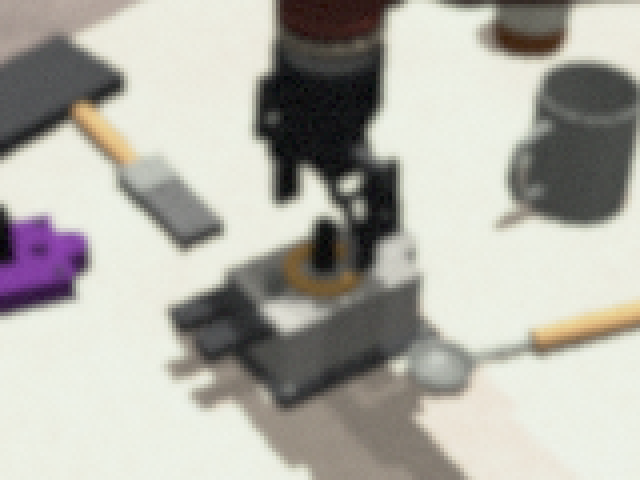

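The knob (crop 325,245) stands between the open fingers. I'll lower 8 mm and close.

>>> play_rows --series '[[1, [0, 0, 0.16], [0, 0, 0]], [0, [0, 0, 0], [0, 0, 0]], [0, [0, 0, 0], [0, 0, 0]], [0, [0, 0, 0], [0, 0, 0]], [0, [0, 0, 0], [0, 0, 0]], [0, [0, 0, 0], [0, 0, 0]], [0, [0, 0, 0], [0, 0, 0]], [0, [0, 0, 0], [0, 0, 0]]]' --force 30

```text
t: 4.15
tool_pos: [0.5118, -0.0552, 0.0735]
tool_rot: [2.442, 1.976, 0.001]
contact_force: [0.9, -0.2, -0.6]
opening: 0.019
grip_force: 29.9
```

>>> play_rows --series '[[0, [0, 0, -0.5], [0, 0, 0]], [0, [0, 0, -0.5], [0, 0, 0]], [0, [0, 0, -0.8], [0, 0, 0]], [0, [0.2, 0, 0], [0, 0, 0]], [0, [0.6, 0, 0], [0, 0, 0]], [0, [0.6, 0, 0], [0, 0, 0]], [0, [0.42, 0, 0], [0, 0, 0]], [0, [0, 0, 0], [0, 0, 0]]]'

```text
t: 5.15
tool_pos: [0.5295, 0.0353, 0.1616]
tool_rot: [-2.438, -1.978, 0.003]
contact_force: [-0.0, 0.4, -0.1]
opening: 0.019
grip_force: 30.3
```

Run:
```python
from h import *
d=snap('side','s2');o=ctrl.get_obs();print(o['tool_pos'],o['opening'])
u,v=proj(d,[.53,.034,.09]).astype(int)
c=d['color'][max(v-50,0):v+50,max(u-60,0):u+60];cv2.imwrite('pics/s2c.png',cv2.resize(c,None,fx=6,fy=6,interpolation=3));print(u,v)
ey=np.array([.2096,.978]);print((o['tool_pos'][:2]-[.5118,-.0552])@ey,(o['tool_pos'][:2]-[.5118,-.0552])@[.978,-.2096])
for z in(.06,.10,.15):print(z,proj(d,[*o['tool_pos'][:2],z]))
```

```text
[0.52955564 0.03443638 0.16175017] 0.01925033197392403
270 215
0.09138595957839075 -0.001422768506568117
0.06 [270.28483797 223.79878516]
0.1 [270.07539397 213.0920515 ]
0.15 [269.80039113 199.03396416]
```

View pics/s2c.png

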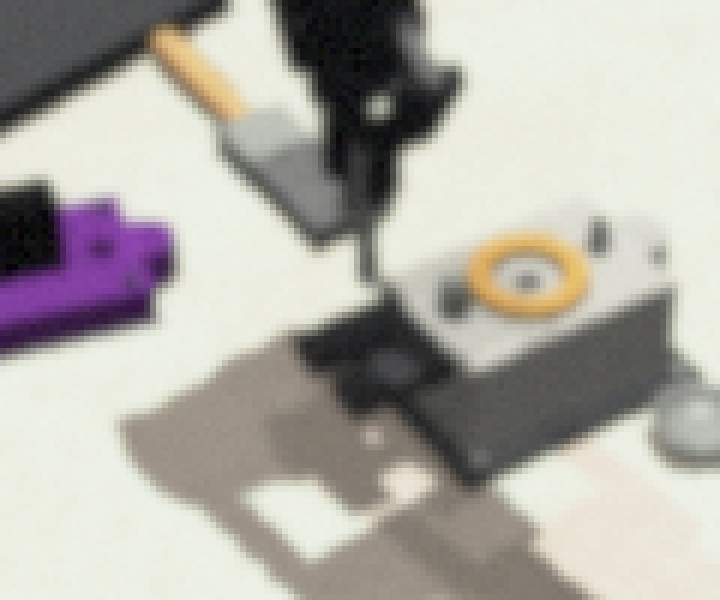

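>>> play_rows --series '[[0, [0, 0.028, 0.4], [0, 0, 0]], [0, [0, 0, 0.3], [0, 0, 0]], [0, [0, 0, 0], [0, 0, 0]], [0, [0, 0, 0], [0, 0, 0]]]'

```text
t: 5.7
tool_pos: [0.5318, 0.0333, 0.1281]
tool_rot: [-2.442, -1.976, 0.0]
contact_force: [0.4, -0.8, -0.2]
opening: 0.0188
grip_force: 30.3
```

```bash
cat > rel.py <<'E'
from h import *
P=[]
for i in range(4):
    imaging.get_image('side');o=ctrl.get_obs();P.append(o['tool_pos'])
p=np.mean(P,0);q=p[:2]-[.5118,-.0552]
print(p.round(4),np.std(P,0).round(5),'cham x,y mm',1e3*q@[.978,-.2096],1e3*q@[.2096,.978],o['contact_force'].round(1),o['opening'])
E
python3 rel.py
```

```text
[0.5323 0.0334 0.129 ] [7.0e-05 6.0e-05 1.6e-04] cham x,y mm 1.4493831320069497 90.94474199290205 [-0.1  0.4 -0.8] 0.019318310472749182
```

>>> play_rows --series '[[0, [0, -0.024, 0.15], [0, 0, 0]], [0, [0, 0, 0.15], [0, 0, 0]], [0, [0, 0, 0.1], [0, 0, 0]], [0, [0, 0, 0], [0, 0, 0]], [0, [0, 0, 0], [0, 0, 0]]]'

```text
t: 6.52
tool_pos: [0.5306, 0.0338, 0.1083]
tool_rot: [-2.442, -1.976, 0.0]
contact_force: [-0.4, 1.1, -0.8]
opening: 0.0192
grip_force: 30.3
```

```bash
python3 rel.py
```

```text
[0.5308 0.0338 0.1085] [2.e-05 1.e-05 3.e-05] cham x,y mm -0.10431971945712462 91.03143573886504 [ 0.1  0.4 -0.8] 0.018840806788704086
```

No contact 10 mm into the slot, so I'll continue down.

>>> play_rows --series '[[0, [0, 0, 0.3], [0, 0, 0]], [0, [0, 0, 0.2], [0, 0, 0]], [0, [0, 0, 0.14], [0, 0, 0]], [0, [0, 0, 0], [0, 0, 0]], [0, [0, 0, 0], [0, 0, 0]]]'

```text
t: 7.35
tool_pos: [0.5304, 0.0339, 0.0762]
tool_rot: [-2.441, -1.976, 0.001]
contact_force: [-0.9, 0.1, -0.5]
opening: 0.0193
grip_force: 30.3
```

>>> play_rows --series '[[0, [0, 0, 0.04], [0, 0, 0]], [0, [0, 0, 0], [0, 0, 0]], [1, [0, 0, 0], [0, 0, 0]], [1, [0, 0, 0], [0, 0, 0]], [1, [0, 0, 0], [0, 0, 0]], [1, [0, 0, 0], [0, 0, 0]], [1, [0, 0, -0.6], [0, 0, 0]], [1, [0, 0, -0.8], [0, 0, 0]]]'

```text
t: 8.35
tool_pos: [0.5295, 0.0339, 0.1436]
tool_rot: [-2.44, -1.975, 0.004]
contact_force: [0.6, -0.8, 0.6]
opening: 0.0854
grip_force: 0.0
```

>>> play_rows --series '[[1, [0, 0, -0.8], [0, 0, 0]], [1, [1, 0, 0], [0, 0, 0.77]], [1, [1, 0, 0], [0, 0, 0]], [1, [1, 0, 0], [0, 0, 0]], [1, [1, 0, 0], [0, 0, 0]], [1, [0.8, 0, 0], [0, 0, 0]], [1, [0, 0, 0], [0, 0, 0]]]'

```text
t: 9.22
tool_pos: [0.6004, 0.2655, 0.1839]
tool_rot: [-2.541, -1.846, 0.0]
contact_force: [0.1, 0.4, -0.4]
opening: 0.0854
grip_force: 0.0
```

Run:
```python
from h import *
o=ctrl.get_obs();p=o['tool_pos'];M=R.from_rotvec(o['tool_rot']).as_matrix()
print(p,'yaw',np.degrees(np.arctan2(M[1,1],M[0,1])),'to upper (shares)',move(np.array([.4935,.2915,.032])-p))
d=snap('side','s3');t=snap('top','t3')
f=lambda d,w,s,r:cv2.resize(d['color'][(v:=int(proj(d,w)[1]))-s:v+s,(u:=int(proj(d,w)[0]))-s:u+s],(400,400),interpolation=3)
cv2.imwrite('pics/c3.png',np.hstack([f(d,[.525,0,.07],45,0),f(t,[.525,0,.07],35,0)]))
```

```text
[0.60044327 0.26547087 0.18393952] yaw -18.00579523256343 to upper (shares) [-0.16629797 -2.19391217  3.03958772]
```

View pics/c3.png

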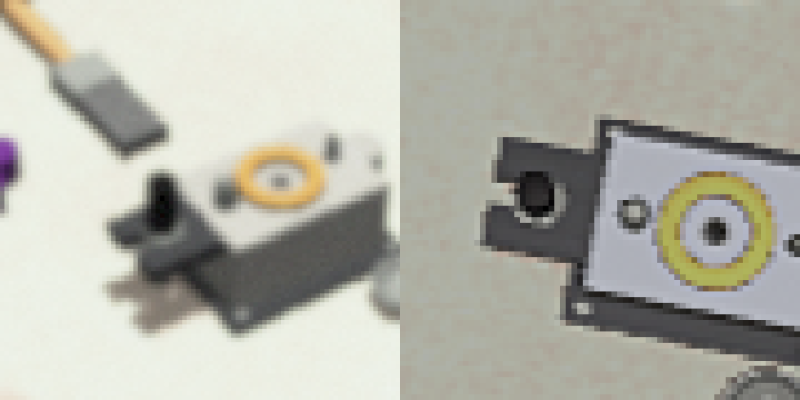

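The pin hangs upright in the slot (left crop knob at (162,200), right crop at (537,193)). Next is the upper half.

>>> play_rows --series '[[1, [-0.06, -0.74, 0.3], [0, 0, 0.03]], [1, [-0.06, -0.74, 0.3], [0, 0, 0]], [1, [-0.05, -0.71, 0], [0, 0, 0]], [1, [0, 0, 0], [0, 0, 0]], [1, [0, 0, 0.8], [0, 0, 0]], [1, [0, 0, 0.8], [0, 0, 0]], [1, [0, 0, 0.6], [0, 0, 0]], [1, [0, 0, 0.2], [0, 0, 0]]]'

```text
t: 10.32
tool_pos: [0.4933, 0.288, 0.0323]
tool_rot: [-2.55, -1.835, 0.005]
contact_force: [-0.6, 0.4, -0.5]
opening: 0.0857
grip_force: 0.0
```

>>> play_rows --series '[[1, [0, 0, 0], [0, 0, 0]], [0, [0, 0, 0], [0, 0, 0]], [0, [0, 0, 0], [0, 0, 0]], [0, [0, 0, 0], [0, 0, 0]], [0, [0, 0, 0], [0, 0, 0]], [0, [0, 0, 0], [0, 0, 0]], [0, [0, 0, 0], [0, 0, 0]], [0, [0, 0, 0], [0, 0, 0]]]' --force 90

```text
t: 11.32
tool_pos: [0.4944, 0.2899, 0.0352]
tool_rot: [2.548, 1.837, 0.002]
contact_force: [0.6, -1.5, 5.6]
opening: 0.0228
grip_force: 88.9
```

>>> play_rows --series '[[0, [0, 0, -0.3], [0, 0, 0]], [0, [0, 0, -0.5], [0, 0, 0]], [0, [0, 0, -0.7], [0, 0, 0]], [0, [0, 0, -0.7], [0, 0, 0]], [0, [0, 0, -0.5], [0, 0, 0]], [0, [0, 0, 0], [0, 0, 0]]]'

```text
t: 12.08
tool_pos: [0.4944, 0.29, 0.1711]
tool_rot: [2.548, 1.837, 0.005]
contact_force: [0.1, -0.2, -5.5]
opening: 0.0227
grip_force: 89.1
```

>>> play_rows --series '[[0, [-0.5, 0.2, 0], [0, 0, 0]], [0, [-0.84, 0.33, 0], [0, 0, 0]], [0, [-0.94, 0.37, 0], [0, 0, 0]], [0, [-0.94, 0.37, 0], [0, 0, 0]], [0, [-0.94, 0.37, 0], [0, 0, 0]], [0, [-0.94, 0.37, 0], [0, 0, 0]], [0, [-0.84, 0.3, 0], [0, 0, 0]], [0, [-0.5, 0.2, 0], [0, 0, 0]]]'

```text
t: 13.08
tool_pos: [0.5092, -0.0571, 0.1664]
tool_rot: [-2.547, -1.833, 0.005]
contact_force: [0.8, 0.5, -5.3]
opening: 0.0228
grip_force: 89.0
```

>>> play_rows --series '[[0, [0, 0, 0], [0, 0, -0.4]], [0, [0, 0, 0], [0, 0, -0.39]], [0, [0, 0, 0], [0, 0, 0]], [0, [0, 0, 0], [0, 0, 0]]]'

```text
t: 13.58
tool_pos: [0.5102, -0.0552, 0.1678]
tool_rot: [-2.442, -1.973, 0.002]
contact_force: [-0.2, -0.9, -5.0]
opening: 0.0231
grip_force: 89.0
```

```bash
python3 rel.py
python3 - <<'E'
from h import *
o=ctrl.get_obs();M=R.from_rotvec(o['tool_rot']).as_matrix();print('yaw',np.degrees(np.arctan2(M[1,1],M[0,1])),M[:,2].round(4),o['contact_force'],o['wrist_torque'])
d=snap('side','s4');t=snap('top','t4')
f=lambda d,w,s:cv2.resize(d['color'][(v:=int(proj(d,w)[1]))-s:v+s,(u:=int(proj(d,w)[0]))-s:u+s],(400,400),interpolation=3)
for q in(d,t):print(proj(q,[.52,-.04,.1]).astype(int))
cv2.imwrite('pics/c4.png',np.hstack([f(d,[.52,-.04,.1],50),f(t,[.52,-.04,.1],40)]))
E
```

```text
[ 0.5107 -0.0553  0.1687] [1.8e-04 5.0e-05 3.1e-04] cham x,y mm -1.0608780323894071 -0.3351124551784904 [-0.3  0.2 -5.2] 0.02267391345991207
yaw -12.104345270653159 [-4.e-04  1.e-04 -1.e+00] [-0.27036309  0.19667477 -5.21281192] [-0.00599471 -0.05565303 -0.02863723]
[291 202]
[293 208]
```

View pics/c4.png

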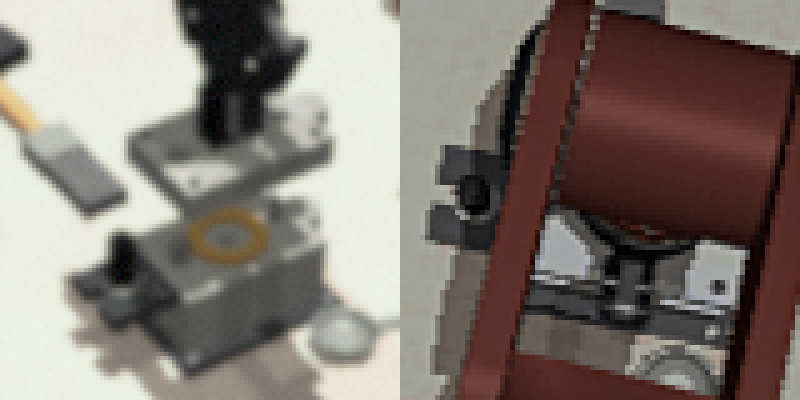

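>>> play_rows --series '[[0, [-0.02, 0.02, 0.3], [0, 0, 0]], [0, [0, 0, 0.3], [0, 0, 0]], [0, [0, 0, 0.2], [0, 0, 0]], [0, [0, 0, 0], [0, 0, 0]], [0, [0, 0, 0], [0, 0, 0]], [0, [0, 0, 0], [0, 0, 0]]]'

```text
t: 14.62
tool_pos: [0.5124, -0.0569, 0.1301]
tool_rot: [2.442, 1.974, 0.001]
contact_force: [0.3, 0.8, -4.3]
opening: 0.0228
grip_force: 88.7
```

```bash
python3 rel.py
python3 - <<'E'
from h import *
d=snap('side','s5')
o=ctrl.get_obs();p=o['tool_pos'];z=p[2]-.035
ex=np.array([.978,-.2096]);ey=np.array([.2096,.978]);c=np.array([.512,-.0554])
ic=c+ey*0
u0,v0=238,165
g=cv2.resize(d['color'][v0:v0+90,u0:u0+120],None,fx=6.5,fy=6.5,interpolation=2)
pt=lambda w:tuple(int(x) for x in ((proj(d,w)-[u0,v0])+.5)*6.5)
n=p[:2]+ey*.0012
for nm,cc,zs in(('ch',c,(.06,)),('up',n,(z,z+.024))):
  for zz in zs:
    for sx,sy in((-.04,.06),(-.04,-.06),(.04,.06)):
        q=pt([*(cc+ex*sx+ey*sy),zz]);print(nm,zz.__round__(4),sx,sy,q);cv2.circle(g,q,2,(0,0,255),-1)
cv2.imwrite('pics/c5.png',g)
E
```

```text
[ 0.5122 -0.0568  0.1299] [1.0e-04 2.0e-05 1.3e-04] cham x,y mm 0.702677245070437 -1.4988007958877032 [-0.5 -0.8 -5.1] 0.022967271747011075
ch 0.06 -0.04 0.06 (322, 409)
ch 0.06 -0.04 -0.06 (548, 310)
ch 0.06 0.04 0.06 (224, 306)
up 0.0946 -0.04 0.06 (323, 349)
up 0.0946 -0.04 -0.06 (552, 250)
up 0.0946 0.04 0.06 (223, 246)
up 0.1186 -0.04 0.06 (324, 305)
up 0.1186 -0.04 -0.06 (556, 207)
up 0.1186 0.04 0.06 (222, 203)
```

View pics/c5.png

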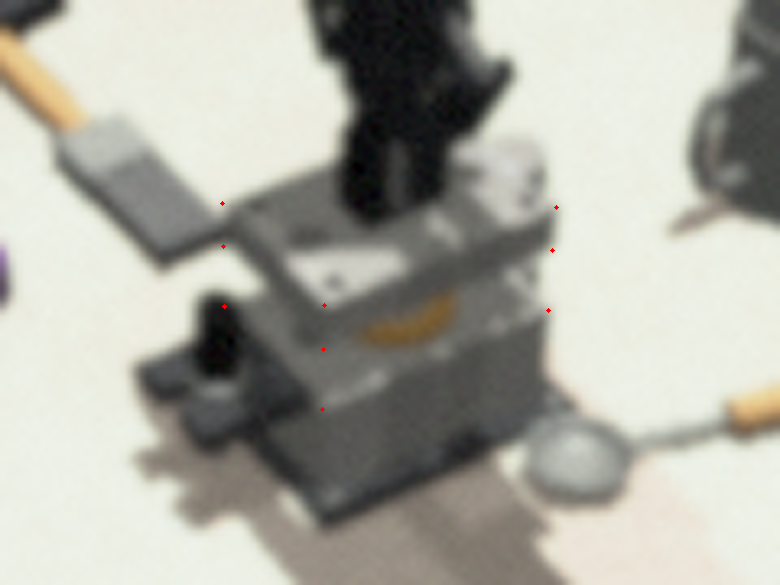

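The plate's front lower corner (318,348) and right lower corner (549,245) sit straight above the chamber's face corners (315,408) and (545,316). Relative offset is within about 1 mm, so I'll lower onto the dowel tapers.

>>> play_rows --series '[[0, [0, 0, 0.2], [0, 0, 0]], [0, [0, 0, 0.1], [0, 0, 0]], [0, [0, 0, 0.06], [0, 0, 0]], [0, [0, 0, 0], [0, 0, 0]], [0, [0, 0, 0], [0, 0, 0]]]'

```text
t: 15.5
tool_pos: [0.5119, -0.0567, 0.1114]
tool_rot: [2.443, 1.975, 0.0]
contact_force: [1.0, -0.3, -5.5]
opening: 0.0228
grip_force: 89.0
```

```bash
python3 rel.py
```

```text
[ 0.5119 -0.0567  0.1115] [1.e-05 1.e-05 2.e-05] cham x,y mm 0.45264788934013095 -1.462623281782778 [ 0.5  0.1 -5.5] 0.022910438287234457
```

>>> play_rows --series '[[0, [0, 0, 0.06], [0, 0, 0]], [0, [0, 0, 0.06], [0, 0, 0]], [0, [0, 0, 0], [0, 0, 0]], [0, [0, 0, 0], [0, 0, 0]]]'

```text
t: 16.2
tool_pos: [0.5117, -0.0569, 0.1052]
tool_rot: [2.443, 1.975, -0.001]
contact_force: [0.6, -0.6, -5.3]
opening: 0.0229
grip_force: 89.0
```

```bash
python3 rel.py; python3 -c "
from h import *
print(ctrl.get_obs()['wrist_torque'])"
```

```text
[ 0.5117 -0.0568  0.1053] [1.e-05 2.e-05 3.e-05] cham x,y mm 0.275667857262198 -1.622622976076093 [ 0.5 -1.7 -6. ] 0.022929630778637623
[-0.23559507  0.00567088 -0.01206212]
```

Both dowels are in the holes. Now pressing down.

>>> play_rows --series '[[0, [0, 0, 0.06], [0, 0, 0]], [0, [0, 0, 0.06], [0, 0, 0]], [0, [0, 0, 0.04], [0, 0, 0]], [0, [0, 0, 0], [0, 0, 0]], [0, [0, 0, 0], [0, 0, 0]]]' --force 110

```text
t: 17.02
tool_pos: [0.5122, -0.0568, 0.0982]
tool_rot: [2.443, 1.975, 0.001]
contact_force: [-3.9, -0.0, 5.7]
opening: 0.0225
grip_force: 110.5
```

>>> play_rows --series '[[0, [0, 0, 0.04], [0, 0, 0]], [0, [0, 0, 0], [0, 0, 0]], [0, [0, 0, 0], [0, 0, 0]]]'

```text
t: 17.4
tool_pos: [0.5122, -0.0568, 0.0963]
tool_rot: [2.443, 1.975, 0.001]
contact_force: [-3.5, -0.1, 5.4]
opening: 0.0226
grip_force: 110.6
```

>>> play_rows --series '[[0, [0, 0, 0.03], [0, 0, 0]], [0, [0, 0, 0.03], [0, 0, 0]], [0, [0, 0, 0], [0, 0, 0]], [0, [0, 0, 0], [0, 0, 0]]]'

```text
t: 17.9
tool_pos: [0.5122, -0.0569, 0.0953]
tool_rot: [2.443, 1.975, -0.0]
contact_force: [-10.6, 1.5, 16.7]
opening: 0.0227
grip_force: 112.4
```

```bash
python3 rel.py
python3 - <<'E'
from h import *
d=snap('side','s6');u0,v0=238,165
print(ctrl.get_obs()['wrist_torque'])
cv2.imwrite('pics/c6.png',cv2.resize(d['color'][v0:v0+90,u0:u0+120],None,fx=6.5,fy=6.5,interpolation=2))
E
```

```text
[ 0.5123 -0.0568  0.0953] [1.e-05 1.e-05 0.e+00] cham x,y mm 0.7893115879880432 -1.5166522028465699 [-9.8  1.2 15.7] 0.022568091021456453
[ 0.2779859   1.74370045 -0.03129753]
```

View pics/c6.png

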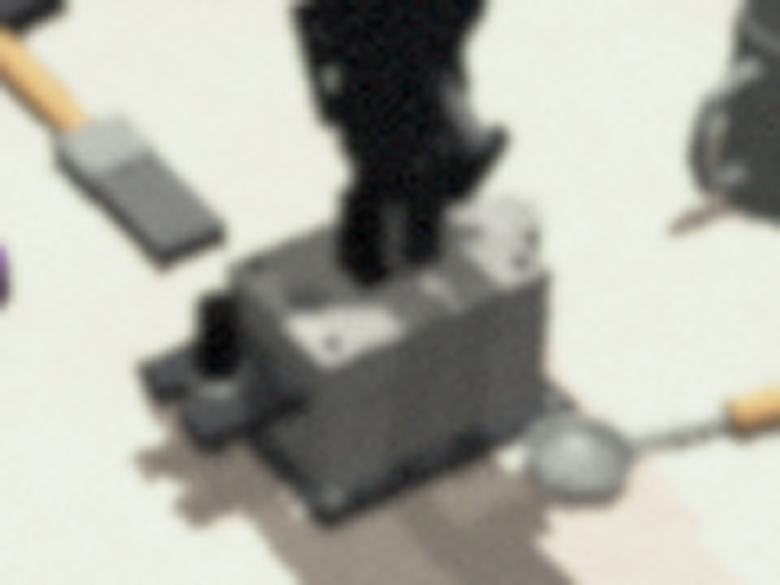

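The block looks closed, with no gap or ring visible. The force has stiffened to about 21 N net, the underside is at about 60 mm, and the pin still hangs in the slot at (217,335). Handing in.

```bash
python3 -c "
from h import *
print(ctrl.finish_job())"
```

```text
the job is handed in; nothing more can be done
None
```

I handed the job in at about 18 s of the 64 s limit: the pin hangs in the bracket slot and the upper half is held pressed shut on the dowels. I got no verdict back, so success is judged from my last picture and force reading.

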